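# Load the dish dispensers

### The arm

A 6-joint arm with a two-finger parallel gripper is mounted at the origin on a cart in front of the work surface, level with it; the furniture and walls round the work are solid. World frame = base frame: x ahead of the robot, y to its left, z up, the work surface at z = 0. Lengths are in m, angles in rad, forces in N, time in s.
With the tool pointing down it reaches from about 0.35 to 0.85 m from the base axis. Payload 8.1 kg.
Tool frame: the origin (TCP) lies between the finger pads; the fingertips stand tips_ahead ahead of it and the grasp point (between the pads) lies 8 mm behind it (tips_ahead is the distance from the TCP to the fingertips, in m); z points along the fingers, x is the direction in which the jaws open and shut, and the axes are right-handed (so a half turn about z gives the same grasp; the last joint's range is limited). The gripper opens to 93 mm and grips with 3 to 60 N. Pads are 15 mm wide; open, the fingers measure 128 mm over their backs; the gripper's body (75 mm by 188 mm) begins 65 mm behind the grasp point.
Start: joints at [1.198, 0.13, 1.488, -0, 1.523, -0.085], TCP at [0.17, 0.575, 0.23] pointing down, gripper open.
Joint ranges: [-2.96, 2.96], [-0.89, 2.26], [0.02, 2.5], [-1.34, 4.48], [0, 2.73], [-2.66, 2.66]. Speed limits (rad/s): [2.39, 2.39, 2.79, 3.14, 3.14, 3.14].

### API

Orientations are given as a rotation vector (axis times angle).
In Python, from plant import * gives the robot as it stands.
- The arm moves only by the tool play_rows, never from a script. Its argument "increments" is a list that holds one entry, the list of rows, each a list of 4 numbers: the shift along the tool's x, y, z in cm, then the turn about the tool's z in rad. A call has 1 to 5 rows; each row is the pose to reach, as a shift and turn from the pose measured when the call began, along the tool's axes at that moment; what a row does not reach only later rows make up. A row lasts 1/10 s, in which the tool goes at most 50 mm and 8.59 degrees, less where a joint would pass 70% of its speed; a pose out of reach is approached as far as the arm can. A call with a gripper value outside its range is refused whole. "jaw" is the finger opening in cm, from 0 to 9.3, set as the call begins (left out, the last holds). The fingers move at their own pace and stop on an object; "squeeze" is the grip in N (left out, the last holds). Time passes only in rows, so rows that repeat a pose let the fingers close. It gives the time, the measured TCP pose, the force and the opening at its end, in the units of the state.
- read_state(): the state, without advancing time (a new reading comes with each control period).
- read_camera(name): name is "side" or "top" or "wrist"; returns (picture, depth): 420x560x3 uint8, blue, green, red; 420x560 float32, m along the optical axis (not along the pixel's ray), 0 where there is no reading.
- camera_params(name): a dict with "K" (3x3 intrinsics, pixels), "k1" (the pictures are not rectified: a ray, as slopes to the right and down, at radius r is drawn at 1 + k1 r^2 times it, then the intrinsics apply), "eye" and "orientation" of the camera in the world. Camera axes: x right, y up, looking along -z (the intrinsics and any distortion apply to the point x, -y, -z); pixel columns grow to the right and rows downward; lengths in m; the calibration is good to about 2 mm. A picture is of the moment at which its call begins: read the wrist's pose just before it. camera_params takes no time and is no camera call; for the wrist camera it gives the pose at the moment of the call.
- close_job(): hands the job in, once; it reports no verdict.
The state is a dict: "t": time; "q": joint angles; "dq": joint speeds; "joint_torque": joint torques, N m; "tool_pos": TCP position; "orientation": TCP orientation; "force": force on the tool from outside, world axes, zero at the start; "wrist_torque": the same for the moment, N m; "opening": finger opening in m.
Only numpy, scipy, OpenCV 4.12 (cv2) and the standard library are available. Lean on these libraries where they do the work, as an engineer would, in place of code of your own. Each camera call takes 0.05 s, during which the arm holds its last target.

### The job

Gather the four round dishes scattered on the bench into the two dish dispensers: the large ones into the wide column, the small ones into the narrow column. Load the deep dish of each size first, so that it lies at the bottom and is dispensed first, with the shallow one flat on top of it. The square dishes do not belong: leave them where they lie.

Things in the scene. Friction and masses are not known exactly. Their poses are not given: they have to be found in the camera images.
- large_deep_center (a point): centre (half-way up) of the large deep round dish, 62 mm in diameter, 32 mm high, white with a slightly greyer lid, a grey sealing ring in the lid, closed, flat on top and beneath, 40 to 85 g, loose, lying flat on the bench at the start. z points up through the lid.
- large_shallow_center (a point): centre (half-way up) of the large shallow round dish, 62 mm in diameter, 16 mm high, white with a slightly greyer lid, closed, flat on top and beneath, 40 to 85 g, loose, lying flat on the bench at the start. z points up through the lid.
- small_deep_center (a point): centre (half-way up) of the small deep round dish, 46 mm in diameter, 32 mm high, white with a slightly greyer lid, a grey sealing ring in the lid, closed, flat on top and beneath, 40 to 85 g, loose, lying flat on the bench at the start. z points up through the lid.
- small_shallow_center (a point): centre (half-way up) of the small shallow round dish, 46 mm in diameter, 16 mm high, white with a slightly greyer lid, closed, flat on top and beneath, 40 to 85 g, loose, lying flat on the bench at the start. z points up through the lid.
- square_deep_center (a point): centre (half-way up) of the deep square dish (stays where it is), 56 x 56 mm, 32 mm high, white with a slightly greyer lid, a grey sealing ring in the lid, closed, flat on top and beneath, 40 to 85 g, loose, lying flat on the bench at the start. z points up through the lid.
- square_shallow_center (a point): centre (half-way up) of the shallow square dish (stays where it is), 44 x 44 mm, 16 mm high, white with a slightly greyer lid, closed, flat on top and beneath, 40 to 85 g, loose, lying flat on the bench at the start. z points up through the lid.
- wide_disp_floor (a point): inner floor centre, 10 mm over the bench, of the fixed wide dispenser: grey base 96 x 96 mm, aluminium walls at +y and -y rising 56 mm above the floor, 72 mm apart inside; open top. Axes: x front (robot side) to back, z up. Corner returns 27.8 mm ahead and behind leave the middle 42 mm open, so fingers holding a dish front and back (closing along x) can go down and open there.
- narrow_disp_floor (a point): inner floor centre, 10 mm over the bench, of the fixed narrow dispenser: grey base 80 x 80 mm, aluminium walls at +y and -y rising 56 mm above the floor, 56 mm apart inside; open top. Axes: x front (robot side) to back, z up. Corner returns 19.9 mm ahead and behind leave the middle 35 mm open, so fingers holding a dish front and back (closing along x) can go down and open there.
Not all that is in view belongs to the job. Leave any orange or purple look-alike of the part that bears large_deep_center alone.

How it is judged:
At the end, for the whole second after the job is handed in: Wide column: large deep dish on the floor, large shallow one flat on it; narrow column: small ones likewise. Each within 12 mm of the column centre, 4 mm of its height, 0.12 rad of level, released, at rest. Square dishes within 25 mm of their start (horizontal distance between each of large_deep_center, large_shallow_center and wide_disp_floor below 0.012 m and z of large_deep_center in the frame of wide_disp_floor between 0.012 and 0.02 m and angle between each of large_deep_center, large_shallow_center, small_deep_center, small_shallow_center's own z axis and vertical below 0.12 rad and linear speed of each of large_deep, large_shallow, small_deep, small_shallow below 0.02 m/s and z of large_shallow_center in the frame of wide_disp_floor between 0.036 and 0.044 m and horizontal distance between each of small_deep_center, small_shallow_center and narrow_disp_floor below 0.012 m and z of small_deep_center in the frame of narrow_disp_floor between 0.012 and 0.02 m and z of small_shallow_center in the frame of narrow_disp_floor between 0.036 and 0.044 m and distance of each of square_deep_center, square_shallow_center from where it was at the start of the episode below 0.025 m); the robot touches nothing.
It fails at once if a square dish is pushed or lifted away from its place (more than 40 mm) (distance of any of square_deep_center, square_shallow_center from where it was at the start of the episode above 0.04 m).
It also fails if it takes over 96 s, if anything falls off the work surface, if the arm or the gripper's body presses on something with over 40 N, if the wrist force passes 120 N, or if a joint passes its speed limit or range.

## Working session

There is one attempt and no reset: what is moved stays moved. The work goes in short steps, Python scripts to look and compute and a tool call to move; the robot and the scene stay as the last step left them, time stands still between calls to the robot, and variables do not carry over. Pictures are saved under pics/ and viewed, and the job is handed in when it is done.

Besides the shell and the picture viewer there is one more tool, called after "Request:" as name(argument=value, ...) on one line, values as JSON. play_rows: Moves the arm, as the interface text tells. Its arguments: {"type":"object","properties":{"increments":{"type":"array"},"jaw":{"type":"number"},"squeeze":{"type":"number"}},"required":["increments"]}

```bash
ls; mkdir -p pics; cat > h.py <<'E'
from plant import *
import numpy as np, cv2
from scipy.spatial.transform import Rotation as R
def rot(o):
    o=np.array(o,float)
    return o if o.shape==(3,3) else R.from_rotvec(o).as_matrix()
def cloud(name,save=None):
    p=camera_params(name); im,d=read_camera(name)
    im=np.array(im); d=np.array(d)
    if save: cv2.imwrite('pics/'+save,im)
    K=np.array(p['K']);k1=p['k1']
    h,w=d.shape; u,v=np.meshgrid(np.arange(w),np.arange(h))
    pts=np.stack([u.ravel(),v.ravel()],1).astype(np.float64)[:,None]
    n=cv2.undistortPoints(pts,K,np.array([k1,0,0,0,0.]))[:,0].reshape(h,w,2)
    P=np.stack([n[...,0]*d,-n[...,1]*d,-d],-1)@rot(p['orientation']).T+np.array(p['eye'])
    P[d==0]=np.nan
    return im,d,P
E
python3 - <<'E'
from h import *
s=read_state(); print(s)
for n in ('top','side','wrist'):
    print(n,camera_params(n)); im,d,P=cloud(n,n+'0.png'); np.save(n+'0.npy',P)
    print(d.min(),d.max())
E
```

```text
pics
{'t': 0.0, 'q': array([ 1.19760725e+00,  1.31139135e-01,  1.48926071e+00, -1.49820023e-05,
        1.52295176e+00, -8.53857253e-02]), 'dq': array([-0.00046563,  0.00098431,  0.00010211, -0.00020584, -0.00113834,
       -0.00020369]), 'joint_torque': array([-5.36686439e-04, -5.59826517e+01, -4.91767931e+01,  7.68032949e-02,
        3.47847235e-02, -1.85806493e-04]), 'tool_pos': array([0.17009158, 0.57483859, 0.22861075]), 'orientation': array([ 2.51629219e+00,  1.87935082e+00, -2.33351588e-03]), 'force': array([-0.47586658,  0.16547988, -0.13598439]), 'wrist_torque': array([ 0.02575397, -0.04016703, -0.04049848]), 'opening': 0.09307224954485012}
top {'K': array([[455.84374441,   0.        , 291.22070086],
       [  0.        , 455.84374441, 209.97312293],
       [  0.        ,   0.        ,   1.        ]]), 'k1': -0.14059440340134047, 'eye': array([0.44156181, 0.05163694, 1.0247393 ]), 'orientation': array([ 0.10414844, -0.07428442, -1.58185659])}
0.0 1.9375399
side {'K': array([[466.41427841,   0.        , 275.75462557],
       [  0.        , 466.41427841, 206.41241246],
       [  0.        ,   0.        ,   1.        ]]), 'k1': -0.008870912544919887, 'eye': array([0.2802551 , 1.0759596 , 0.66042219]), 'orientation': array([ 0.19299301, -1.43576024, -2.47401563])}
0.0 3.0138528
wrist {'K': array([[300.91620389,   0.        , 277.2075238 ],
       [  0.        , 300.91620389, 211.87479303],
       [  0.        ,   0.        ,   1.        ]]), 'k1': -0.06272311035300088, 'eye': array([0.10541859, 0.59480943, 0.38386365]), 'orientation': array([-0.21059194, -0.15505702,  1.2755577 ])}
0.0 1.2817693
```

View pics/top0.png

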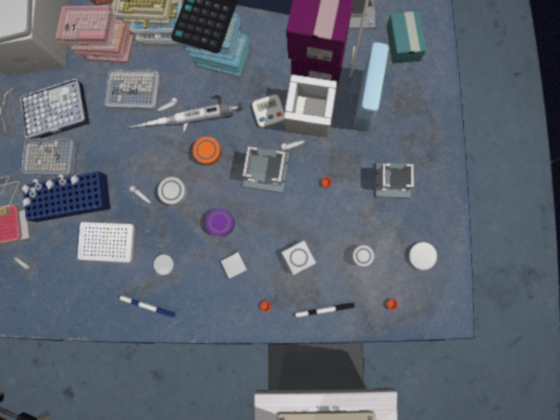

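View pics/side0.png

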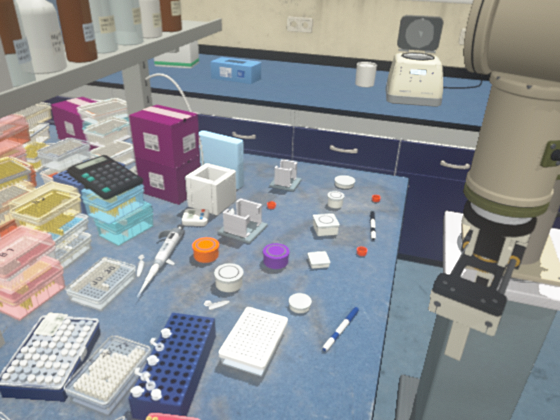

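Top view: large deep (171,190), small shallow (163,265), square shallow (233,264), square deep (298,257), small deep (363,255), large shallow (423,256), wide dispenser (265,168), narrow (396,179); orange and purple look-alikes at (206,150) and (219,222).

```bash
python3 - <<'E'
from h import *
P=np.load('top0.npy'); im=cv2.imread('pics/top0.png')
for n,(u,v),hh in [('LD',(171,190),.032),('SS',(163,265),.016),('qS',(233,264),.016),('qD',(298,257),.032),('SD',(363,255),.032),('LS',(423,256),.016)]:
    W=P[v-24:v+25,u-24:u+25]; I=im[v-24:v+25,u-24:u+25]
    m=(W[...,2]>hh-.007)
    c=W[m]; (cx,cy),r=cv2.minEnclosingCircle(c[:,:2].astype(np.float32))
    bg=np.nanmedian(W[W[...,2]<.006][:,2])
    print(n,W[24,24],'mean',c.mean(0).round(4),'circ',round(cx,4),round(cy,4),round(r,4),'bench',bg, 'rect',cv2.minAreaRect(c[:,:2].astype(np.float32)))
for n,(u,v) in [('W',(265,168)),('N',(396,179))]:
    W=P[v-32:v+33,u-32:u+33]
    c=W[(W[...,2]>.045)&(W[...,2]<.08)]; print(n,c.mean(0),cv2.minAreaRect(c[:,:2].astype(np.float32)))
    c=W[(W[...,2]>.006)&(W[...,2]<.015)]; print(n,c.mean(0),cv2.minAreaRect(c[:,:2].astype(np.float32)))
    np.set_printoptions(linewidth=250)
I=cv2.resize(im[130:290,130:450],None,fx=2.5,fy=2.5,interpolation=cv2.INTER_CUBIC); cv2.imwrite('pics/topz.png',I)
for n,p in (('LD',(171,190)),('W',(265,168))): print(P[p[1]-5:p[1]+5:3,p[0]])
m=(P[...,2]>.1); 
print('tall near', [ (v,u,P[v,u].round(2).tolist()) for v in range(0,300,40) for u in range(0,560,50) if m[v,u]])
E
```

```text
LD [0.60347022 0.33826485 0.03242146] mean [0.6025 0.3378 0.0314] circ 0.6032 0.3382 0.0321 bench 0.0006714176300304242 rect ((0.6028475165367126, 0.3387875258922577), (0.06232574209570885, 0.061467137187719345), 47.79582214355469)
SS [0.43659808 0.35918858 0.01468765] mean [0.4378 0.3583 0.0149] circ 0.4381 0.3588 0.0228 bench 0.0005273855771967817 rect ((0.43771904706954956, 0.35854917764663696), (0.04259674623608589, 0.04413672909140587), 0.07008019834756851)
qS [0.43807782 0.20056846 0.014839  ] mean [0.4363 0.1997 0.0152] circ 0.4359 0.1994 0.0305 bench 0.0006445916554650433 rect ((0.43634703755378723, 0.19991108775138855), (0.043777670711278915, 0.044171322137117386), 26.357379913330078)
qD [0.45186935 0.0563331  0.03280832] mean [0.4521 0.055  0.0316] circ 0.453 0.0552 0.0378 bench 0.0007645406421878942 rect ((0.45257797837257385, 0.054980382323265076), (0.05632353946566582, 0.05549316853284836), 25.96272850036621)
SD [ 0.4541586  -0.08496776  0.03155614] mean [ 0.4539 -0.0839  0.0318] circ 0.4535 -0.0839 0.0235 bench 0.000762518934165568 rect ((0.4538159966468811, -0.08439223
[... 761 characters left out ...]
.15951296  0.00958758] ((0.6295360326766968, -0.16647440195083618), (0.11809051781892776, 0.13954786956310272), 88.17329406738281)
[[0.61435532 0.33775846 0.03504623]
 [0.60795999 0.33828974 0.03268042]
 [0.60121228 0.3382275  0.03238027]
 [0.59418471 0.33762951 0.03394881]]
[[0.66626628 0.12882178 0.00714834]
 [0.65787262 0.1283476  0.01374097]
 [0.65174332 0.12866524 0.009906  ]
 [0.64471416 0.12865716 0.0103724 ]]
tall near [(0, 0, [1.02, 0.71, 0.19]), (0, 150, [0.99, 0.36, 0.17]), (0, 200, [0.98, 0.25, 0.17]), (0, 300, [0.93, 0.04, 0.24]), (0, 350, [0.93, -0.05, 0.24]), (40, 0, [0.92, 0.7, 0.18]), (40, 100, [0.92, 0.48, 0.13]), (40, 200, [0.9, 0.25, 0.15]), (40, 300, [0.86, 0.05, 0.21])]
```

View pics/topz.png

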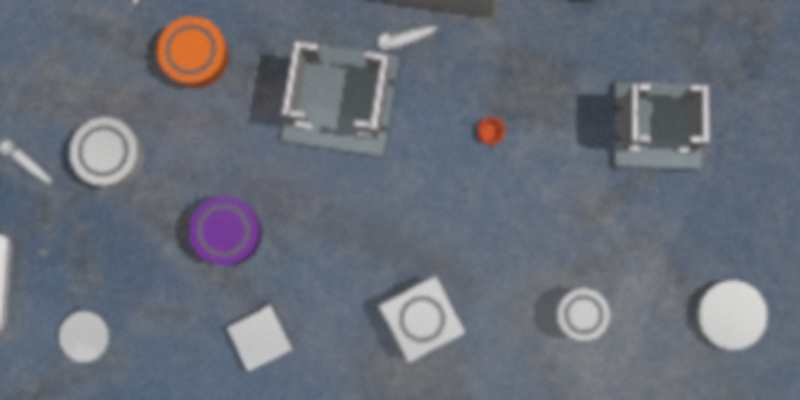

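```bash
cat /dev/null; python3 - <<'E'
import plant; print([n for n in dir(plant) if n[0]!='_'], getattr(plant,'tips_ahead',None))
from h import *
np.set_printoptions(linewidth=250)
P=np.load('top0.npy'); im=cv2.imread('pics/top0.png')
X,Y,Z=P[...,0],P[...,1],P[...,2]
print('   ',[round(y,2) for y in np.arange(.56,-.32,-.04)])
for x in np.arange(.92,.34,-.04):
    row=[]
    for y in np.arange(.56,-.32,-.04):
        m=(abs(X-x)<.02)&(abs(Y-y)<.02)&np.isfinite(Z); row.append(int(1000*np.percentile(Z[m],97)) if m.sum()>5 else -1)
    print(round(x,2),row)
for n,c0,w in (('W',(.652,.126),.07),('N',(.623,-.16),.06)):
    m=(abs(X-c0[0])<w)&(abs(Y-c0[1])<w)&(Z>.058)&(Z<.075)
    for s in (1,-1):
        mm=m&((Y-c0[1])*s>.02); c=np.stack([X[mm],Y[mm]],1); r=cv2.minAreaRect(c.astype(np.float32)); print(n,s,mm.sum(),c.mean(0),r)
E
```

```text
['IKError', 'camera_params', 'close_job', 'read_camera', 'read_state', 'tips_ahead'] 0.011
    [np.float64(0.56), np.float64(0.52), np.float64(0.48), np.float64(0.44), np.float64(0.4), np.float64(0.36), np.float64(0.32), np.float64(0.28), np.float64(0.24), np.float64(0.2), np.float64(0.16), np.float64(0.12), np.float64(0.08), np.float64(0.04), np.float64(-0.0), np.float64(-0.04), np.float64(-0.08), np.float64(-0.12), np.float64(-0.16), np.float64(-0.2), np.float64(-0.24), np.float64(-0.28), np.float64(-0.32)]
0.92 [142, 142, 142, 39, 4, 4, 157, 162, 166, 165, 67, 4, 238, 241, 240, 240, 274, 4, 62, 63, 63, 3, 4]
0.88 [34, 34, 38, 38, 38, 4, 5, 154, 159, 156, 51, 4, 239, 240, 241, 240, 257, 152, 4, 4, 4, 4, 3]
0.84 [38, 32, 48, 48, 38, 4, 4, 4, 21, 4, 4, 15, 95, 232, 238, 239, 151, 152, 3, 4, 4, 4, 4]
0.8 [40, 29, 34, 31, 33, 22, 28, 30, 31, 28, 18, 19, 96, 94, 96, 96, 151, 151, 4, 4, 3, 4, 4]
0.76 [36, 4, 3, 16, 20, 23, 27, 29, 22, 15, 16, 20, 96, 97, 97, 5, 151, 151, 4, 4, 4, 4, 4]
0.72 [4, 4, 3, 4, 4, 3, 3, 34, 35, 4, 5, 3, 23, 93, 95, 4, 126, 127, 4, 4, 4, 4, 4]
0.68 [4, 3, 4, 4, 3
[... 593 characters left out ...]
15, 3, 3, 4, 16, 3, 3, 5, 4, 3, 3, 4, 3, 4, 3, 4, 4, 4]
0.36 [3, 4, 5, 12, 12, 5, 3, 4, 3, 4, 4, 11, 4, 3, 4, 13, 8, 4, 12, 3, 4, 3, 3]
W 1 118 [0.65683488 0.16202705] ((0.6567562222480774, 0.15874174237251282), (0.019723275676369667, 0.06585366278886795), 82.49513244628906)
W -1 101 [0.64831287 0.09093967] ((0.6468861699104309, 0.09442828595638275), (0.01957377977669239, 0.06317692995071411), 83.27737426757812)
N 1 75 [ 0.62277137 -0.13089942] ((0.6236613392829895, -0.13309872150421143), (0.01257576048374176, 0.048195160925388336), 88.62032318115234)
N -1 90 [ 0.62304942 -0.18798798] ((0.6222696304321289, -0.1865224689245224), (0.05028810724616051, 0.012385565787553787), 0.5359005331993103)
```

View pics/wrist0.png

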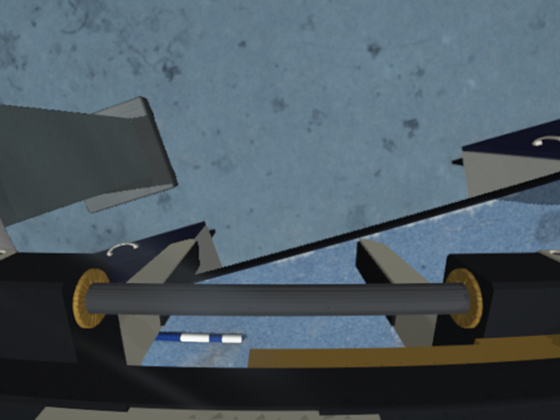

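```bash
python3 - <<'E'
from h import *
for n in ('top','side'):
    P=np.load(n+'0.npy').reshape(-1,3)
    for a,b in ((.05,.2),(.09,.2)):
        m=(P[:,2]>a)&(P[:,2]<b)&(P[:,0]>.69)&(P[:,0]<.8)&(P[:,1]<-.06)&(P[:,1]>-.25)
        c=P[m]
        if len(c): print(n,a,len(c),c.min(0),c.max(0),'frontmost',c[np.argsort(c[:,0])[:6]].round(3).tolist(),'right',c[np.argsort(c[:,1])[:6]].round(3).tolist())
    m=(P[:,2]>.08)&(P[:,2]<.1)&(P[:,0]>.6)&(P[:,0]<.8)&(P[:,1]<.14)&(P[:,1]>-.05); c=P[m]; print('bin',c.min(0),c.max(0),c[np.argsort(c[:,0])[:4]].round(3).tolist())
E
```

```text
top 0.05 811 [ 0.73820954 -0.11953636  0.05082072] [ 0.79999901 -0.07391085  0.15406877] frontmost [[0.738, -0.102, 0.124], [0.738, -0.104, 0.136], [0.738, -0.102, 0.136], [0.738, -0.099, 0.142], [0.739, -0.103, 0.142], [0.739, -0.103, 0.129]] right [[0.794, -0.12, 0.146], [0.796, -0.119, 0.148], [0.8, -0.119, 0.149], [0.797, -0.119, 0.15], [0.787, -0.117, 0.144], [0.8, -0.117, 0.148]]
top 0.09 684 [ 0.73820954 -0.11953636  0.0904653 ] [ 0.79999901 -0.0741722   0.15406877] frontmost [[0.738, -0.102, 0.124], [0.738, -0.104, 0.136], [0.738, -0.102, 0.136], [0.738, -0.099, 0.142], [0.739, -0.103, 0.142], [0.739, -0.103, 0.129]] right [[0.794, -0.12, 0.146], [0.796, -0.119, 0.148], [0.8, -0.119, 0.149], [0.797, -0.119, 0.15], [0.787, -0.117, 0.144], [0.8, -0.117, 0.148]]
bin [ 0.7272084  -0.02587154  0.08037292] [0.7997526  0.0820182  0.09886953] [[0.727, -0.009, 0.093], [0.728, -0.014, 0.084], [0.728, -0.007, 0.091], [0.728, -0.01, 0.083]]
side 0.05 687 [ 0.73982342 -0.1146927   0.05006849] [ 0.79975074 -0.06885754  0.15549293] frontmost [[0.74, -0.097, 0.133], [0.74, -0.097, 0.136], [0.74, -0.098, 0.145], [0.74, -0.098, 0.13], [0.74, -0.096, 0.089], [0.74, -0.098, 0.12]] right [[0.797, -0.115, 0.153], [0.784, -0.113, 0.152], [0.787, -0.113, 0.152], [0.799, -0.113, 0.153], [0.796, -0.112, 0.151], [0.792, -0.111, 0.152]]
side 0.09 503 [ 0.73982342 -0.1146927   0.09010006] [ 0.79975074 -0.06885754  0.15549293] frontmost [[0.74, -0.097, 0.133], [0.74, -0.097, 0.136], [0.74, -0.098, 0.145], [0.74, -0.098, 0.13], [0.74, -0.098, 0.12], [0.741, -0.098, 0.095]] right [[0.797, -0.115, 0.153], [0.784, -0.113, 0.152], [0.787, -0.113, 0.152], [0.799, -0.113, 0.153], [0.796, -0.112, 0.151], [0.792, -0.111, 0.152]]
bin [ 0.72900594 -0.02486635  0.08002628] [0.79995406 0.08574457 0.099715  ] [[0.729, -0.013, 0.09], [0.729, -0.006, 0.084], [0.729, -0.007, 0.096], [0.73, -0.013, 0.08]]
```

```bash
cat > go.py <<'E'
import sys
from h import *
def go(x,y,z,yaw=0.):
    s=read_state(); M=rot(s['orientation']); p=s['tool_pos']
    d=M.T@(np.array([x,y,z])-p)*100
    cur=np.arctan2(M[1,0],M[0,0]); t=-(yaw-cur); t=(t+np.pi/2)%np.pi-np.pi/2
    n=max(np.linalg.norm(d)/5,abs(t)/.15)
    print('t%.2f pos'%s['t'],p.round(4),'yaw%.3f tilt%.4f'%(cur,np.arccos(min(1,-M[2,2]))),'F',s['force'].round(1),'open%.4f'%s['opening'],'-> d',d.round(2),'turn%.3f rows %.1f'%(t,n))
if __name__=='__main__': go(*map(float,sys.argv[1:]))
E
python3 go.py .603 .338 .15
```

```text
t0.15 pos [0.1701 0.5749 0.2288] yaw1.283 tilt0.0014 F [ 0.6 -0.2 -0.8] open0.0931 -> d [-10.42  48.23   7.89] turn1.283 rows 10.0
```

Request:
play_rows(increments=[[[-1.0,4.8,0.8,0.128],[-2.1,9.6,1.6,0.256],[-3.1,14.4,2.4,0.384],[-4.2,19.2,3.2,0.512],[-5.2,24.0,4.0,0.64]]], jaw=9.3, squeeze=20)

```text
t: 0.65
tool_pos: [0.3868, 0.4556, 0.1883]
orientation: [2.982, 0.985, -0.002]
force: [-0.6, 0.1, -0.5]
opening: 0.093
```

```bash
python3 go.py .603 .338 .15
```

```text
t0.65 pos [0.3868 0.4556 0.1883] yaw0.638 tilt0.0017 F [-0.6  0.1 -0.5] open0.0930 -> d [10.37 22.32  3.83] turn0.638 rows 5.0
```

Request:
play_rows(increments=[[[2.1,4.5,0.8,0.128],[4.1,8.9,1.5,0.255],[6.2,13.4,2.3,0.383],[8.3,17.9,3.1,0.51],[10.4,22.3,3.8,0.638]]])

```text
t: 1.15
tool_pos: [0.6037, 0.3373, 0.1496]
orientation: [3.14, -0.008, -0.002]
force: [-0.1, 0.4, -0.7]
opening: 0.0932
```

```bash
python3 - <<'E'
from h import *
im,d,P=cloud('wrist','w1.png'); np.save('w1.npy',P)
E
python3 go.py .603 .338 .016
```

```text
t1.20 pos [0.609  0.3316 0.1471] yaw-0.018 tilt0.0051 F [-1.9 -5.1 -0.5] open0.0927 -> d [-0.61 -0.69 13.11] turn-0.018 rows 2.6
```

View pics/w1.png

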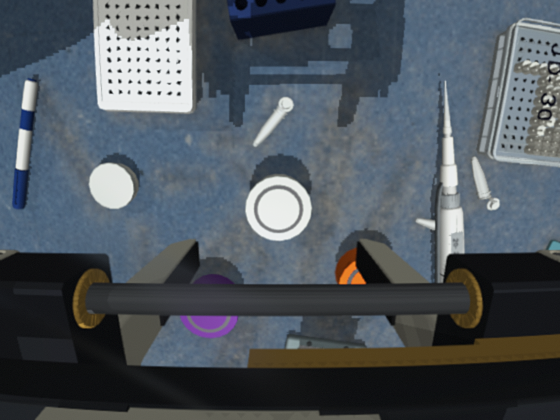

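Wrist view: the white large deep dish at (278,208), orange at (350,268) and purple at (210,300) are clear of the fingers' descent line along x (tool at y≈0.338).

Request:
play_rows(increments=[[[-0.6,-0.7,4.5,-0.018],[-0.6,-0.7,9.0,-0.018],[-0.6,-0.7,11.0,-0.018],[-0.6,-0.7,11.0,-0.018]]])

```text
t: 1.6
tool_pos: [0.5993, 0.3363, 0.0312]
orientation: [3.132, -0.001, -0.014]
force: [-0.5, 0.1, -0.2]
opening: 0.0926
```

```bash
python3 go.py .603 .338 .016
```

```text
t1.60 pos [0.5993 0.3363 0.0312] yaw-0.000 tilt0.0130 F [-0.5  0.1 -0.2] open0.0926 -> d [ 0.38 -0.18  1.51] turn-0.000 rows 0.3
```

Request:
play_rows(increments=[[[0.4,-0.2,1.5,0],[0.4,-0.2,1.5,0],[0.4,-0.2,1.5,0]]])

```text
t: 1.9
tool_pos: [0.6036, 0.3385, 0.0174]
orientation: [3.133, -0.0, -0.013]
force: [-0.1, -0.4, 0.2]
opening: 0.0927
```

```bash
python3 go.py .603 .338 .016
```

```text
t1.90 pos [0.6036 0.3385 0.0174] yaw-0.000 tilt0.0121 F [-0.1 -0.4  0.2] open0.0927 -> d [-0.06  0.05  0.14] turn-0.000 rows 0.0
```

Request:
play_rows(increments=[[[0,0,0.1,0],[0,0,0.1,0],[0,0,0.1,0],[0,0,0.1,0],[0,0,0.1,0]]], jaw=5.0, squeeze=25)

```text
t: 2.4
tool_pos: [0.6038, 0.3386, 0.0169]
orientation: [3.133, -0.0, -0.012]
force: [-0.1, 0.3, 2.6]
opening: 0.0614
```

```bash
python3 go.py .653 .1265 .13
```

```text
t2.40 pos [0.6038 0.3386 0.0169] yaw-0.000 tilt0.0115 F [-0.1  0.3  2.6] open0.0614 -> d [  4.83  21.3  -11.17] turn-0.000 rows 4.9
```

Request:
play_rows(increments=[[[0,0,-2,0],[0,0,-5,0],[0,0,-9,0],[0,0,-12,0],[0,0,-12,0]]])

```text
t: 2.9
tool_pos: [0.6079, 0.3411, 0.1438]
orientation: [3.137, -0.0, 0.002]
force: [1.0, -0.4, -0.1]
opening: 0.0613
```

Request:
play_rows(increments=[[[0,0,0,0],[0,0,0,0]]])

```text
t: 3.1
tool_pos: [0.6077, 0.3411, 0.1432]
orientation: [3.137, -0.0, 0.001]
force: [-1.5, -0.1, -0.8]
opening: 0.0619
```

```bash
python3 go.py .653 .1265 .14
```

```text
t3.10 pos [0.6077 0.3411 0.1432] yaw-0.000 tilt0.0045 F [-1.5 -0.1 -0.8] open0.0619 -> d [ 4.53 21.45  0.42] turn-0.000 rows 4.4
```

Request:
play_rows(increments=[[[1.1,5,0.1,0],[2.2,10,0.2,0],[3.4,15,0.3,0],[4.3,19.5,0.4,0],[4.5,21.4,0.4,0]]])

```text
t: 3.6
tool_pos: [0.6523, 0.1221, 0.1378]
orientation: [3.135, -0.006, -0.004]
force: [-0.2, -0.0, -1.1]
opening: 0.0616
```

Request:
play_rows(increments=[[[0,0,0,0],[0,0,0,0]]])

```text
t: 3.8
tool_pos: [0.6513, 0.1221, 0.1361]
orientation: [3.135, -0.008, -0.008]
force: [-0.2, 0.6, -0.5]
opening: 0.0617
```

```bash
python3 - <<'E'
from h import *
im,d,P=cloud('wrist','w2.png'); np.save('w2.npy',P)
im,d,P=cloud('top','t2.png'); np.save('t2.npy',P)
E
python3 go.py .6526 .1265 .026
```

```text
t3.90 pos [0.6516 0.1238 0.137 ] yaw-0.002 tilt0.0069 F [ 0.1  0.8 -0.5] open0.0614 -> d [ 0.14 -0.33 11.1 ] turn-0.002 rows 2.2
```

View pics/w2.png

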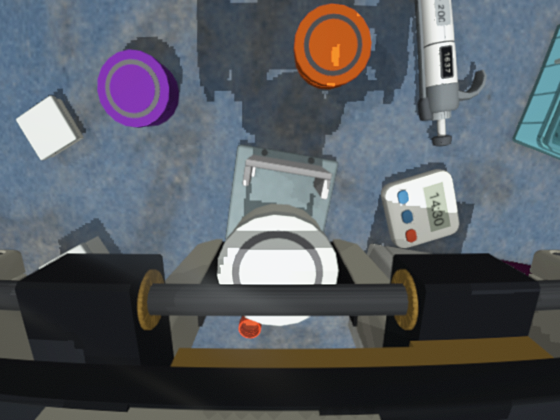

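Wrist view: the large deep dish held at (278,268), the wide dispenser's +y wall at (290,165) beyond it. Checking dish offset against the wall in the same cloud.

```bash
cat > an.py <<'E'
from h import *
def rim(P,c0,w,zs=(.058,.075)):
    X,Y,Z=P[...,0],P[...,1],P[...,2]
    for s in (1,-1):
        m=(abs(X-c0[0])<w)&(abs(Y-c0[1])<w)&(Z>zs[0])&(Z<zs[1])&((Y-c0[1])*s>.02)
        if m.sum()>8:
            c=np.stack([X[m],Y[m]],1); print('wall',s,m.sum(),c.mean(0).round(4),cv2.minAreaRect(c.astype(np.float32)))
def dish(P,c0,r,z,tol=.004):
    X,Y,Z=P[...,0],P[...,1],P[...,2]
    m=(np.hypot(X-c0[0],Y-c0[1])<r+.02)&(abs(Z-z)<tol)
    if m.sum()<10: print('no dish'); return
    c=P[m]; print('dish',m.sum(),c.mean(0).round(4),cv2.minEnclosingCircle(c[:,:2].astype(np.float32)), 'x',c[:,0].min(),c[:,0].max(),'y',c[:,1].min(),c[:,1].max())
E
python3 - <<'E'
from an import *
P=np.load('w2.npy'); rim(P,(.6526,.1265),.065)
z=P[268,278,2]; print(P[240:300:10,278])
dish(P,(.652,.124),.031,z)
P=np.load('t2.npy'); rim(P,(.6526,.1265),.065)
E
```

```text
wall 1 915 [0.6579 0.1637] ((0.6576402187347412, 0.159982830286026), (0.019884617999196053, 0.0659032016992569), 82.69158935546875)
[[0.65099475 0.14088667 0.15212398]
 [0.65097154 0.13591609 0.15274471]
 [0.65094748 0.13084278 0.15325293]
 [0.65092032 0.1254775  0.153285  ]
 [0.65088809 0.11961706 0.15256468]
 [0.65131224 0.15378592 0.22440807]]
dish 7925 [0.6505 0.1321 0.1517] ((0.6504225730895996, 0.13171476125717163), 0.046081073582172394) x 0.6044421384500979 0.6964030647550464 y 0.09218059260177101 0.15421269483845598
wall -1 74 [0.6454 0.0907] ((0.6469591856002808, 0.09174035489559174), (0.011786719784140587, 0.0644347071647644), 87.53374481201172)
```

Request:
play_rows(increments=[[[0.15,-0.4,1,0],[0.15,-0.4,3,0],[0.15,-0.4,4,0],[0.15,-0.4,4,0],[0.15,-0.4,4,0]]])

```text
t: 4.4
tool_pos: [0.6526, 0.1283, 0.0967]
orientation: [3.136, -0.002, -0.007]
force: [-0.4, 0.2, -0.7]
opening: 0.0618
```

```bash
python3 go.py .653 .1272 .028
```

```text
t4.40 pos [0.6526 0.1283 0.0967] yaw-0.002 tilt0.0074 F [-0.4  0.2 -0.7] open0.0618 -> d [0.07 0.06 6.87] turn-0.002 rows 1.4
```

Request:
play_rows(increments=[[[0.05,0.05,1.5,0],[0.05,0.05,3,0],[0.05,0.05,4.5,0],[0.05,0.05,5.5,0],[0.05,0.05,6.4,0]]])

```text
t: 4.9
tool_pos: [0.652, 0.1272, 0.0308]
orientation: [3.136, -0.003, -0.01]
force: [-0.2, 0.0, -0.4]
opening: 0.0621
```

Request:
play_rows(increments=[[[0,0,0,0],[0,0,0,0]]])

```text
t: 5.1
tool_pos: [0.6517, 0.1271, 0.0304]
orientation: [3.135, -0.003, -0.011]
force: [0.9, 0.0, -0.0]
opening: 0.0618
```

```bash
python3 go.py .653 .1272 .028
```

```text
t5.10 pos [0.6517 0.1271 0.0304] yaw-0.002 tilt0.0095 F [ 0.9  0.  -0. ] open0.0618 -> d [ 0.13 -0.01  0.24] turn-0.002 rows 0.1
```

Request:
play_rows(increments=[[[0.1,0,0.3,0],[0.1,0,0.3,0],[0.1,0,0.3,0]]])

```text
t: 5.4
tool_pos: [0.6531, 0.1271, 0.0278]
orientation: [3.135, -0.003, -0.01]
force: [-1.1, 0.5, -1.7]
opening: 0.0616
```

Request:
play_rows(increments=[[[0,0,0,0],[0,0,0,0],[0,0,0,0],[0,0,0,0]]], jaw=8.0)

```text
t: 5.8
tool_pos: [0.6531, 0.1271, 0.028]
orientation: [3.136, -0.003, -0.01]
force: [-0.3, 0.0, 0.3]
opening: 0.0797
```

```bash
python3 go.py .653 .1272 .15
```

```text
t5.80 pos [0.6531 0.1271 0.028 ] yaw-0.002 tilt0.0087 F [-0.3  0.   0.3] open0.0797 -> d [ -0.09   0.07 -12.2 ] turn-0.002 rows 2.4
```

Request:
play_rows(increments=[[[0,0,-2,0],[0,0,-5,0],[0,0,-9,0],[0,0,-12,0],[0,0,-12,0]]], jaw=8.0)

```text
t: 6.3
tool_pos: [0.6574, 0.1283, 0.1549]
orientation: [3.137, -0.003, 0.006]
force: [1.1, -0.4, 0.2]
opening: 0.0802
```

Request:
play_rows(increments=[[[0,0,0,0],[0,0,0,0]]])

```text
t: 6.5
tool_pos: [0.6575, 0.1283, 0.1548]
orientation: [3.137, -0.003, 0.006]
force: [0.4, 0.7, -0.1]
opening: 0.08
```

```bash
python3 go.py .4538 -.084 .13
```

```text
t6.50 pos [0.6575 0.1283 0.1548] yaw-0.002 tilt0.0063 F [ 0.4  0.7 -0.1] open0.0800 -> d [-20.34  21.26   2.5 ] turn-0.002 rows 5.9
```

Request:
play_rows(increments=[[[-3.4,3.6,0.4,0],[-6.8,7.2,0.8,0],[-10.2,10.8,1.2,0],[-13.6,14.4,1.6,0],[-17.0,18,2,0]]])

```text
t: 7.0
tool_pos: [0.4847, -0.0523, 0.133]
orientation: [3.137, -0.002, 0.002]
force: [0.3, -1.5, 0.3]
opening: 0.0802
```

Request:
play_rows(increments=[[[-2.6,2.6,0.3,0],[-2.6,2.6,0.3,0],[-2.6,2.6,0.3,0]]])

```text
t: 7.3
tool_pos: [0.4577, -0.0785, 0.129]
orientation: [3.138, -0.005, -0.0]
force: [-0.8, -0.1, 0.8]
opening: 0.0804
```

```bash
python3 - <<'E'
from an import *
P=cloud('wrist','w3.png')[2]
P=cloud('top','t3.png')[2]; rim(P,(.6526,.1265),.065); 
import numpy as np
dish(P,(.653,.127),.031,.042); 
im=cv2.imread('pics/t3.png'); cv2.imwrite('pics/t3z.png',cv2.resize(im[130:210,220:310],None,fx=6,fy=6,interpolation=cv2.INTER_CUBIC))
E
python3 go.py .4538 -.084 .016
```

```text
wall 1 116 [0.6557 0.1624] ((0.6570570468902588, 0.16007757186889648), (0.019547853618860245, 0.06604970991611481), 85.2231674194336)
wall -1 105 [0.6488 0.091 ] ((0.6474093794822693, 0.09594626724720001), (0.01950313337147236, 0.06414905935525894), 80.3798599243164)
dish 614 [0.6521 0.1269 0.0419] ((0.6526252627372742, 0.12383715808391571), 0.04678967595100403) x 0.6154296958195644 0.685622165931074 y 0.08188348336547886 0.1663428172095802
t7.40 pos [ 0.4591 -0.0778  0.1298] yaw-0.001 tilt0.0042 F [ 0.7 -0.5 -0.1] open0.0800 -> d [-0.54  0.58 11.38] turn-0.001 rows 2.3
```

View pics/w3.png

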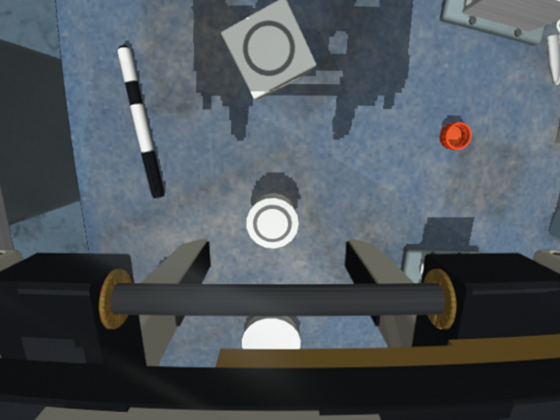

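View pics/t3z.png

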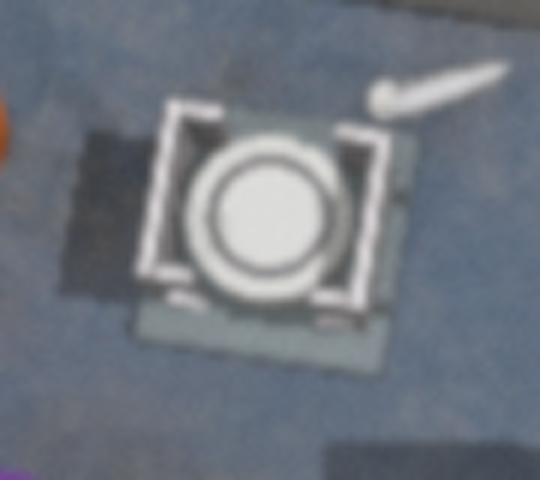

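The large deep dish is seated in the wide column (top at z≈0.042). Wrist: small deep dish at (272,223), directly in line with the jaws. Descending.

Request:
play_rows(increments=[[[-0.5,0.6,3,0],[-0.5,0.6,7,0],[-0.5,0.6,10,0],[-0.5,0.6,11.3,0],[-0.5,0.6,11.3,0]]])

```text
t: 7.9
tool_pos: [0.453, -0.083, 0.0149]
orientation: [3.139, 0.0, -0.004]
force: [-0.1, 0.2, -0.6]
opening: 0.0798
```

```bash
python3 go.py .4538 -.084 .016
```

```text
t7.90 pos [ 0.453  -0.083   0.0149] yaw0.000 tilt0.0038 F [-0.1  0.2 -0.6] open0.0798 -> d [ 0.08  0.1  -0.11] turn0.000 rows 0.0
```

Request:
play_rows(increments=[[[0.1,0.1,-0.1,0],[0.1,0.1,-0.1,0],[0.1,0.1,-0.1,0],[0.1,0.1,-0.1,0],[0.1,0.1,-0.1,0]]], jaw=3.5)

```text
t: 8.4
tool_pos: [0.4545, -0.0842, 0.0166]
orientation: [3.139, 0.0, -0.003]
force: [-0.6, -0.5, 2.1]
opening: 0.0452
```

Request:
play_rows(increments=[[[0,0,-2,0],[0,0,-5,0],[0,0,-9,0],[0,0,-12,0],[0,0,-12,0]]])

```text
t: 8.9
tool_pos: [0.4579, -0.0848, 0.142]
orientation: [3.136, 0.0, 0.011]
force: [-0.5, -0.2, 0.1]
opening: 0.0455
```

Request:
play_rows(increments=[[[0,0,0,0],[0,0,0,0]]])

```text
t: 9.1
tool_pos: [0.4577, -0.0848, 0.1416]
orientation: [3.136, -0.0, 0.011]
force: [-0.5, -0.1, -0.4]
opening: 0.0457
```

```bash
python3 go.py .6229 -.1594 .14
```

```text
t9.10 pos [ 0.4577 -0.0848  0.1416] yaw-0.000 tilt0.0087 F [-0.5 -0.1 -0.4] open0.0457 -> d [16.52  7.46  0.31] turn-0.000 rows 3.6
```

Request:
play_rows(increments=[[[4,1.9,0.1,0],[8,3.7,0.1,0],[12,5.5,0.2,0],[15.5,7.1,0.3,0],[16.5,7.5,0.3,0]]])

```text
t: 9.6
tool_pos: [0.6239, -0.1611, 0.1368]
orientation: [3.137, -0.001, 0.006]
force: [-1.2, 0.0, -0.1]
opening: 0.0456
```

Request:
play_rows(increments=[[[0,0,0,0],[0,0,0,0]]])

```text
t: 9.8
tool_pos: [0.6224, -0.1607, 0.1342]
orientation: [3.138, -0.002, -0.0]
force: [0.0, 0.4, -0.6]
opening: 0.0454
```

```bash
python3 - <<'E'
from an import *
P=cloud('wrist','w4.png')[2]; rim(P,(.6229,-.1594),.06)
s=read_state(); p=s['tool_pos']; print(p)
X,Y,Z=P[...,0],P[...,1],P[...,2]
m=(abs(X-p[0])<.015)&(abs(Z-.154)<.006)&(abs(Y-p[1])<.05); print(m.sum(),np.median(Z[m]),Y[m].max())
E
python3 go.py .6229 -.1594 .1
```

```text
wall 1 660 [ 0.6235 -0.1306] ((0.6241336464881897, -0.13330727815628052), (0.013011720962822437, 0.04946577921509743), 88.75267028808594)
[ 0.6223672  -0.16050852  0.13494753]
2924 0.15008707577378544 -0.13771678378381166
t9.85 pos [ 0.6224 -0.1605  0.1349] yaw-0.001 tilt0.0036 F [ 0.4 -0.3  0. ] open0.0455 -> d [ 0.05 -0.12  3.49] turn-0.001 rows 0.7
```

View pics/w4.png

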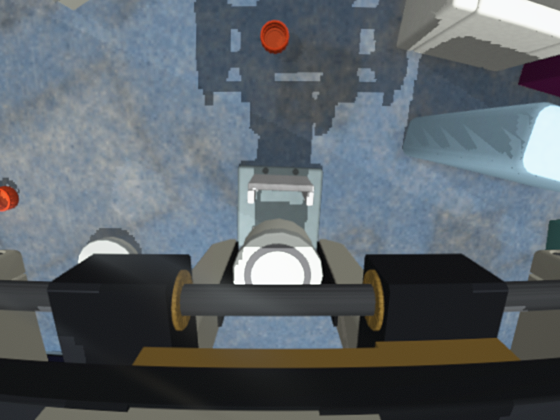

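Wrist: the small deep dish held at (278,268), aligned with the narrow dispenser (+y wall at (280,187)); the light-blue box is off to the right. Insert.

Request:
play_rows(increments=[[[0.1,-0.1,1,0],[0.1,-0.1,3,0],[0.1,-0.1,4,0],[0.1,-0.1,4,0],[0.1,-0.1,4,0]]])

```text
t: 10.35
tool_pos: [0.6231, -0.1594, 0.095]
orientation: [3.138, -0.001, 0.0]
force: [0.7, -0.3, 0.2]
opening: 0.0456
```

```bash
python3 go.py .623 -.1593 .029
```

```text
t10.35 pos [ 0.6231 -0.1594  0.095 ] yaw-0.001 tilt0.0034 F [ 0.7 -0.3  0.2] open0.0456 -> d [-0.01 -0.03  6.6 ] turn-0.001 rows 1.3
```

Request:
play_rows(increments=[[[0,0,1.5,0],[0,0,3,0],[0,0,4.5,0],[0,0,5.6,0],[0,0,6.4,0]]])

```text
t: 10.85
tool_pos: [0.6221, -0.1593, 0.0288]
orientation: [3.139, -0.001, -0.003]
force: [-0.4, -0.2, 0.0]
opening: 0.0454
```

Request:
play_rows(increments=[[[0,0,0.1,0],[0,0,0.2,0]]])

```text
t: 11.05
tool_pos: [0.6221, -0.1593, 0.0267]
orientation: [3.139, -0.001, -0.004]
force: [-1.4, 1.5, 3.2]
opening: 0.0457
```

```bash
python3 go.py .623 -.1593 .028
```

```text
t11.05 pos [ 0.6221 -0.1593  0.0267] yaw-0.001 tilt0.0035 F [-1.4  1.5  3.2] open0.0457 -> d [ 0.09 -0.   -0.13] turn-0.001 rows 0.0
```

Contact with the floor; release, rise, and go to the large shallow dish.

Request:
play_rows(increments=[[[0,0,0,0],[0,0,0,0],[0,0,0,0],[0,0,0,0]]], jaw=6.5)

```text
t: 11.45
tool_pos: [0.6224, -0.1594, 0.027]
orientation: [3.139, -0.001, -0.003]
force: [0.6, -0.5, -0.9]
opening: 0.0645
```

Request:
play_rows(increments=[[[0,0,-2,0],[0,0,-5,0],[0,0,-9,0],[0,0,-12,0],[0,0,-12,0]]])

```text
t: 11.95
tool_pos: [0.626, -0.1602, 0.1538]
orientation: [3.136, -0.001, 0.012]
force: [0.7, -0.1, 1.1]
opening: 0.0651
```

Request:
play_rows(increments=[[[0,0,0,0],[0,0,0,0]]], jaw=9.0)

```text
t: 12.15
tool_pos: [0.6261, -0.1602, 0.1538]
orientation: [3.135, -0.001, 0.013]
force: [0.0, -0.4, 0.2]
opening: 0.0765
```

```bash
python3 go.py .4507 -.2202 .13
```

```text
t12.15 pos [ 0.6261 -0.1602  0.1538] yaw-0.001 tilt0.0103 F [ 0.  -0.4  0.2] open0.0765 -> d [-17.55   5.99   2.27] turn-0.001 rows 3.7
```

Request:
play_rows(increments=[[[-4,1.4,0.5,0],[-8.5,2.9,1,0],[-13,4.4,1.6,0],[-16.5,5.6,2.1,0],[-17.5,6,2.3,0]]], jaw=9.0)

```text
t: 12.65
tool_pos: [0.4472, -0.2202, 0.1271]
orientation: [3.137, -0.004, 0.006]
force: [0.2, -0.0, -0.5]
opening: 0.0899
```

Request:
play_rows(increments=[[[0,0,0,0],[0,0,0,0]]])

```text
t: 12.85
tool_pos: [0.4473, -0.2199, 0.1265]
orientation: [3.138, -0.005, 0.005]
force: [-0.6, -0.1, 0.3]
opening: 0.0901
```

```bash
python3 - <<'E'
from an import *
P=cloud('top','t5.png')[2]; rim(P,(.623,-.159),.06)
im=cv2.imread('pics/t5.png'); cv2.imwrite('pics/t5z.png',cv2.resize(im[150:210,360:430],None,fx=6,fy=6,interpolation=cv2.INTER_CUBIC))
for y in (-.17,-.16,-.15): 
    m=(abs(P[...,0]-.622)<.01)&(abs(P[...,1]-y)<.005); print(np.median(P[m][:,2]))
E
python3 go.py .4507 -.2202 .013
```

```text
wall 1 80 [ 0.6235 -0.1307] ((0.6236809492111206, -0.13248969614505768), (0.048731427639722824, 0.012381461448967457), 0.23015522956848145)
wall -1 90 [ 0.6233 -0.1879] ((0.6221886873245239, -0.18588213622570038), (0.050388190895318985, 0.012788553722202778), 0.13752634823322296)
0.041667789656090526
0.041932926027664075
0.04224694950287189
t12.90 pos [ 0.4479 -0.2199  0.1269] yaw-0.002 tilt0.0054 F [ 0.8 -0.2  0. ] open0.0900 -> d [ 2.400e-01 -1.000e-02  1.139e+01] turn-0.002 rows 2.3
```

View pics/t5z.png

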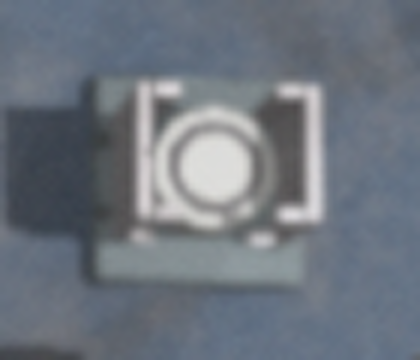

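The small deep dish is seated in the narrow column (top z≈0.042). Descending on the large shallow dish.

Request:
play_rows(increments=[[[0.2,0,3,0],[0.2,0,7,0],[0.2,0,10,0],[0.2,0,11,0],[0.2,0,11,0]]])

```text
t: 13.4
tool_pos: [0.45, -0.2192, 0.0154]
orientation: [3.14, -0.002, 0.002]
force: [-0.1, 0.7, 0.2]
opening: 0.0899
```

```bash
python3 go.py .4507 -.2202 .014
```

```text
t13.40 pos [ 0.45   -0.2192  0.0154] yaw-0.001 tilt0.0021 F [-0.1  0.7  0.2] open0.0899 -> d [0.07 0.1  0.14] turn-0.001 rows 0.0
```

Request:
play_rows(increments=[[[0.1,0.1,0.1,0],[0.1,0.1,0.1,0],[0.1,0.1,0.1,0],[0.1,0.1,0.1,0],[0.1,0.1,0.1,0]]], jaw=5.0)

```text
t: 13.9
tool_pos: [0.4517, -0.2207, 0.0156]
orientation: [3.139, -0.002, 0.004]
force: [-0.0, 0.9, 5.3]
opening: 0.0616
```

Request:
play_rows(increments=[[[0,0,-2,0],[0,0,-5,0],[0,0,-9,0],[0,0,-12.5,0],[0,0,-12.5,0]]])

```text
t: 14.4
tool_pos: [0.4545, -0.2223, 0.1468]
orientation: [3.134, -0.002, 0.017]
force: [0.9, -0.5, -0.2]
opening: 0.0612
```

Request:
play_rows(increments=[[[0,0,0,0],[0,0,0,0]]])

```text
t: 14.6
tool_pos: [0.4544, -0.2223, 0.1465]
orientation: [3.133, -0.003, 0.018]
force: [-0.2, 1.3, 0.5]
opening: 0.0613
```

```bash
python3 go.py .653 .127 .14
```

```text
t14.60 pos [ 0.4544 -0.2223  0.1465] yaw-0.002 tilt0.0139 F [-0.2  1.3  0.5] open0.0613 -> d [ 19.79 -34.97   0.59] turn-0.002 rows 8.0
```

Request:
play_rows(increments=[[[2.4,-4.3,0,0],[4.8,-8.6,0,0],[7.2,-12.9,0,0],[9.6,-17.2,0,0],[12,-21.5,0.3,0]]])

```text
t: 15.1
tool_pos: [0.5747, -0.0056, 0.1417]
orientation: [3.134, -0.003, 0.015]
force: [0.8, -1.1, 0.4]
opening: 0.0611
```

```bash
python3 go.py .653 .127 .14
```

```text
t15.10 pos [ 0.5747 -0.0056  0.1417] yaw-0.002 tilt0.0124 F [ 0.8 -1.1  0.4] open0.0611 -> d [  7.8  -13.27   0.13] turn-0.002 rows 3.1
```

Request:
play_rows(increments=[[[2.5,-4.3,0,0],[5,-8.6,0,0],[7.2,-12.1,0,0],[7.8,-13.2,0.1,0],[7.8,-13.2,0.1,0]]])

```text
t: 15.6
tool_pos: [0.6522, 0.1278, 0.1378]
orientation: [3.133, 0.001, 0.009]
force: [-0.2, 0.8, -1.3]
opening: 0.0611
```

Request:
play_rows(increments=[[[0,0,0,0],[0,0,0,0],[0,0,0,0]]])

```text
t: 15.9
tool_pos: [0.6516, 0.1263, 0.1376]
orientation: [3.133, -0.001, 0.008]
force: [-0.5, -0.1, -0.7]
opening: 0.0615
```

```bash
python3 - <<'E'
from an import *
P=cloud('wrist','w6.png')[2]; rim(P,(.6526,.1265),.065)
s=read_state(); p=s['tool_pos']; print(p)
X,Y,Z=P[...,0],P[...,1],P[...,2]
m=(abs(X-p[0])<.02)&(abs(Z-.14)<.012)&(abs(Y-p[1])<.045); print(m.sum(),np.median(Z[m]),Y[m].max())
E
python3 go.py .653 .127 .1
```

```text
wall 1 918 [0.6577 0.1639] ((0.6574623584747314, 0.1591406911611557), (0.02001774124801159, 0.06556405872106552), 80.9275894165039)
[0.65187131 0.12642978 0.13791581]
5353 0.1379545849970611 0.15742386010827095
t15.95 pos [0.6519 0.1264 0.1379] yaw-0.001 tilt0.0104 F [ 0.2  0.1 -0.4] open0.0617 -> d [ 0.09 -0.09  3.79] turn-0.001 rows 0.8
```

View pics/w6.png

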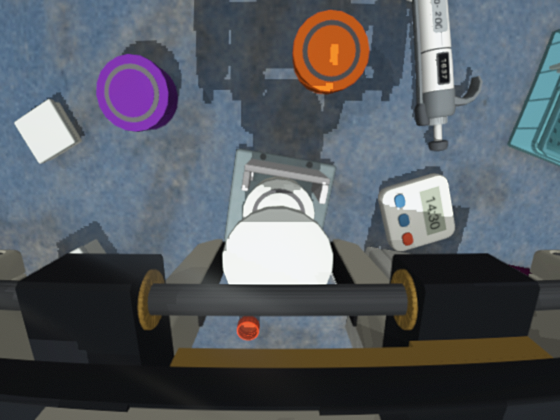

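Wrist: shallow dish held at (278,255), aligned above the deep one in the wide column. Insert.

Request:
play_rows(increments=[[[0.1,-0.1,1.5,0],[0.1,-0.1,3,0],[0.1,-0.1,4.5,0],[0.1,-0.1,6,0],[0.1,-0.1,7.3,0]]])

```text
t: 16.45
tool_pos: [0.6524, 0.1267, 0.0624]
orientation: [3.133, -0.001, 0.006]
force: [-0.6, 0.6, -1.3]
opening: 0.0615
```

Request:
play_rows(increments=[[[0,0,0,0],[0,0,0,0]]])

```text
t: 16.65
tool_pos: [0.6517, 0.1267, 0.0613]
orientation: [3.133, -0.001, 0.003]
force: [0.5, -0.0, -1.1]
opening: 0.0616
```

```bash
python3 go.py .653 .127 .0585
```

```text
t16.65 pos [0.6517 0.1267 0.0613] yaw-0.001 tilt0.0092 F [ 0.5 -0.  -1.1] open0.0616 -> d [ 0.13 -0.03  0.28] turn-0.001 rows 0.1
```

Request:
play_rows(increments=[[[0.1,0,0.1,0],[0.1,0,0.2,0],[0.1,0,0.3,0],[0.1,0,0.3,0]]])

```text
t: 17.05
tool_pos: [0.6529, 0.1267, 0.0586]
orientation: [3.133, -0.001, 0.004]
force: [0.5, 0.4, -0.3]
opening: 0.0611
```

Request:
play_rows(increments=[[[0,0,0,0],[0,0,0,0],[0,0,0,0],[0,0,0,0]]], jaw=8.0)

```text
t: 17.45
tool_pos: [0.653, 0.1267, 0.0588]
orientation: [3.133, -0.001, 0.004]
force: [-1.0, -0.3, 0.1]
opening: 0.08
```

Request:
play_rows(increments=[[[0,0,-2,0],[0,0,-5,0],[0,0,-8,0],[0,0,-9,0],[0,0,-9,0]]])

```text
t: 17.95
tool_pos: [0.6542, 0.1277, 0.151]
orientation: [3.133, -0.001, 0.011]
force: [0.1, 0.1, -0.5]
opening: 0.0798
```

Request:
play_rows(increments=[[[0,0,0,0],[0,0,0,0]]])

```text
t: 18.15
tool_pos: [0.6533, 0.1276, 0.1489]
orientation: [3.133, -0.001, 0.007]
force: [-0.5, -0.1, 0.1]
opening: 0.0798
```

```bash
python3 go.py .4378 .3586 .13
```

```text
t18.15 pos [0.6533 0.1276 0.1489] yaw-0.001 tilt0.0097 F [-0.5 -0.1  0.1] open0.0798 -> d [-21.57 -23.1    1.6 ] turn-0.001 rows 6.3
```

Request:
play_rows(increments=[[[-3.4,-3.6,0.2,0],[-6.8,-7.2,0.5,0],[-10.2,-10.9,0.8,0],[-13.6,-14.5,1,0],[-17,-18.2,1.2,0]]])

```text
t: 18.65
tool_pos: [0.4812, 0.3099, 0.1327]
orientation: [3.132, -0.002, 0.003]
force: [0.8, 0.8, -0.1]
opening: 0.0801
```

```bash
python3 go.py .4378 .3586 .13
```

```text
t18.65 pos [0.4812 0.3099 0.1327] yaw-0.001 tilt0.0101 F [ 0.8  0.8 -0.1] open0.0801 -> d [-4.34 -4.86  0.22] turn-0.001 rows 1.3
```

Request:
play_rows(increments=[[[-2.5,-2.8,0.1,0],[-4.3,-4.8,0.2,0],[-4.3,-4.8,0.2,0],[-4.3,-4.8,0.2,0]]])

```text
t: 19.05
tool_pos: [0.4374, 0.3578, 0.1289]
orientation: [3.13, 0.001, 0.001]
force: [0.3, -0.3, 0.0]
opening: 0.08
```

```bash
python3 - <<'E'
from an import *
cloud('wrist','w7.png')
P=cloud('top','t7.png')[2]; rim(P,(.6526,.1265),.065)
for c in ((.6526,.127),(.6231,-.1593)):
    m=np.hypot(P[...,0]-c[0],P[...,1]-c[1])<.018; q=P[m]; A=np.c_[q[:,:2]-c,np.ones(len(q))]; print(np.median(q[:,2]),np.linalg.lstsq(A,q[:,2],rcond=None)[0])
im=cv2.imread('pics/t7.png'); cv2.imwrite('pics/t7z.png',cv2.resize(im[130:210,220:430],None,fx=3.8,fy=3.8,interpolation=cv2.INTER_CUBIC))
E
python3 go.py .4378 .3586 .014
```

```text
wall 1 141 [0.6556 0.16  ] ((0.6564649939537048, 0.1549728512763977), (0.025493735447525978, 0.06598630547523499), 80.69017791748047)
wall -1 140 [0.6497 0.0938] ((0.6475771069526672, 0.09725037962198257), (0.02224031463265419, 0.06377038359642029), 80.28709411621094)
0.05735136841005617 [-0.00088722 -0.01667292  0.05732473]
0.042376871208016365 [-0.00216566 -0.01026187  0.0421931 ]
t19.15 pos [0.4386 0.3571 0.1295] yaw-0.002 tilt0.0109 F [0.  0.4 0.5] open0.0800 -> d [-0.09 -0.28 11.54] turn-0.002 rows 2.3
```

View pics/w7.png

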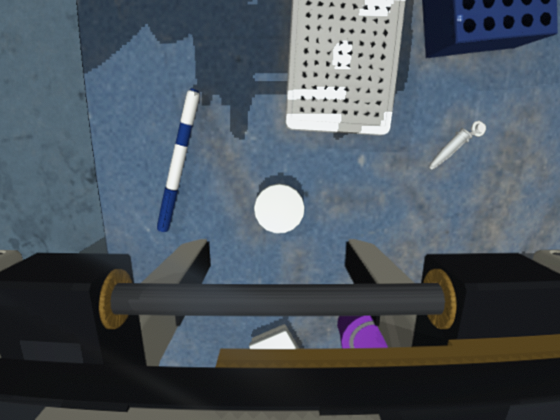

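View pics/t7z.png

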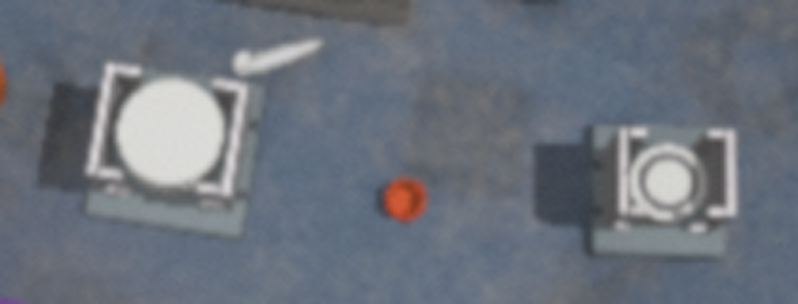

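Large stack is flat (top z≈0.057, tilt ≈0.01). Wrist: small shallow dish at (279,208), fingers clear; descend.

Request:
play_rows(increments=[[[-0.1,-0.2,3,0],[-0.1,-0.2,7,0],[-0.1,-0.2,10,0],[-0.1,-0.2,11.3,0],[-0.1,-0.2,11.3,0]]])

```text
t: 19.65
tool_pos: [0.437, 0.356, 0.0143]
orientation: [3.128, -0.005, -0.003]
force: [-0.5, 0.1, 0.7]
opening: 0.0801
```

```bash
python3 go.py .4378 .3586 .0145
```

```text
t19.65 pos [0.437  0.356  0.0143] yaw-0.003 tilt0.0135 F [-0.5  0.1  0.7] open0.0801 -> d [ 0.08 -0.26 -0.02] turn-0.003 rows 0.1
```

Request:
play_rows(increments=[[[0.1,-0.3,0,0],[0.1,-0.3,0,0],[0.1,-0.3,0,0]]])

```text
t: 19.95
tool_pos: [0.4392, 0.3599, 0.016]
orientation: [3.13, -0.005, 0.0]
force: [0.0, -0.4, -0.7]
opening: 0.08
```

Request:
play_rows(increments=[[[0,0,0,0],[0,0,0,0],[0,0,0,0],[0,0,0,0],[0,0,0,0]]], jaw=3.5)

```text
t: 20.45
tool_pos: [0.4391, 0.3599, 0.016]
orientation: [3.13, -0.005, 0.0]
force: [-0.1, -0.7, 0.6]
opening: 0.0455
```

Request:
play_rows(increments=[[[0,0,-2,0],[0,0,-5,0],[0,0,-9,0],[0,0,-12.5,0],[0,0,-12.5,0]]])

```text
t: 20.95
tool_pos: [0.4422, 0.3635, 0.1475]
orientation: [3.136, -0.005, 0.013]
force: [-0.1, 0.3, -0.2]
opening: 0.0456
```

Request:
play_rows(increments=[[[0,0,0,0],[0,0,0,0]]])

```text
t: 21.15
tool_pos: [0.4421, 0.3635, 0.1471]
orientation: [3.135, -0.005, 0.013]
force: [-0.2, -0.1, -1.2]
opening: 0.0453
```

```bash
python3 go.py .6231 -.1593 .14
```

```text
t21.15 pos [0.4421 0.3635 0.1471] yaw-0.003 tilt0.0102 F [-0.2 -0.1 -1.2] open0.0453 -> d [18.25 52.22  1.18] turn-0.003 rows 11.1
```

Request:
play_rows(increments=[[[1.6,4.6,0,0],[3.2,9.2,0,0],[4.8,13.8,0,0],[6.4,18.4,0,0],[8,23,0,0]]])

```text
t: 21.65
tool_pos: [0.5206, 0.1313, 0.1473]
orientation: [3.135, -0.004, 0.009]
force: [1.0, 0.1, -0.1]
opening: 0.0455
```

```bash
python3 go.py .6231 -.1593 .14
```

```text
t21.65 pos [0.5206 0.1313 0.1473] yaw-0.003 tilt0.0085 F [ 1.   0.1 -0.1] open0.0455 -> d [10.33 29.02  0.97] turn-0.003 rows 6.2
```

Request:
play_rows(increments=[[[1.7,4.7,0,0],[3.4,9.4,0,0],[5,14.1,0.2,0],[6.7,18.8,0.4,0],[8.4,23.5,0.6,0]]])

```text
t: 22.15
tool_pos: [0.6028, -0.1046, 0.1412]
orientation: [3.136, -0.005, 0.004]
force: [0.6, 1.2, -0.5]
opening: 0.0452
```

```bash
python3 go.py .6231 -.1593 .14
```

```text
t22.15 pos [ 0.6028 -0.1046  0.1412] yaw-0.003 tilt0.0063 F [ 0.6  1.2 -0.5] open0.0452 -> d [2.05 5.46 0.15] turn-0.003 rows 1.2
```

Request:
play_rows(increments=[[[1.2,3,0.1,0],[2,5.1,0.1,0],[2,5.4,0.1,0],[2,5.4,0.1,0],[2,5.4,0.1,0]]])

```text
t: 22.65
tool_pos: [0.6219, -0.1574, 0.1394]
orientation: [3.137, -0.004, 0.001]
force: [-0.3, 0.6, 0.3]
opening: 0.0453
```

Request:
play_rows(increments=[[[0,0,0,0],[0,0,0,0]]])

```text
t: 22.85
tool_pos: [0.6216, -0.1561, 0.1393]
orientation: [3.137, -0.001, 0.001]
force: [0.1, 1.4, -0.2]
opening: 0.0453
```

```bash
python3 - <<'E'
from an import *
P=cloud('wrist','w8.png')[2]; rim(P,(.6229,-.1594),.06)
s=read_state(); p=s['tool_pos']; print(p)
X,Y,Z=P[...,0],P[...,1],P[...,2]
m=(abs(X-p[0])<.015)&(abs(Z-.14)<.012)&(abs(Y-p[1])<.04); print(m.sum(),np.median(Z[m]),Y[m].max())
E
python3 go.py .6231 -.1593 .0585
```

```text
wall 1 632 [ 0.6238 -0.1305] ((0.6241977214813232, -0.13299012184143066), (0.013158541172742844, 0.049184542149305344), 89.03714752197266)
[ 0.6217213  -0.15636845  0.13941889]
3286 0.13925720450153872 -0.1327542126518618
t22.90 pos [ 0.6217 -0.1564  0.1394] yaw-0.001 tilt0.0046 F [ 0.7  0.6 -0.6] open0.0453 -> d [0.13 0.26 8.09] turn-0.001 rows 1.6
```

View pics/w8.png

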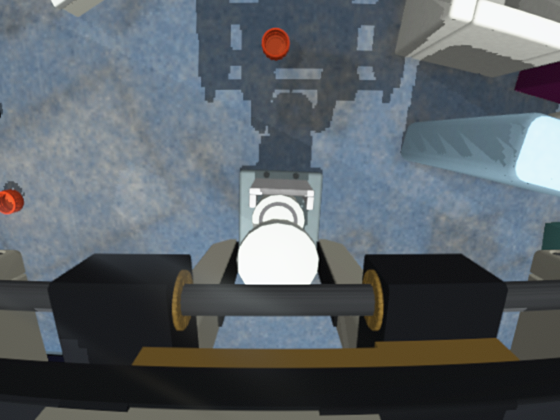

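Wrist: small shallow held at (278,257), above the small deep at (278,213). It sits about 3 mm towards +y, so correct that while descending.

Request:
play_rows(increments=[[[0.1,0.3,1,0],[0.1,0.3,2.5,0],[0.1,0.3,3.5,0],[0.1,0.3,3.5,0],[0.1,0.3,3.5,0]]])

```text
t: 23.4
tool_pos: [0.6222, -0.1594, 0.1035]
orientation: [3.138, -0.002, -0.001]
force: [-0.2, -0.4, -0.3]
opening: 0.0452
```

```bash
python3 go.py .6231 -.1595 .0585
```

```text
t23.40 pos [ 0.6222 -0.1594  0.1035] yaw-0.001 tilt0.0041 F [-0.2 -0.4 -0.3] open0.0452 -> d [ 0.1  -0.01  4.5 ] turn-0.001 rows 0.9
```

Request:
play_rows(increments=[[[0.1,0,1.2,0],[0.1,0,2.4,0],[0.1,0,3.4,0],[0.1,0,4.2,0],[0.1,0,4.4,0]]])

```text
t: 23.9
tool_pos: [0.6225, -0.1593, 0.0581]
orientation: [3.138, -0.002, -0.004]
force: [-2.1, 0.9, 1.9]
opening: 0.0454
```

Request:
play_rows(increments=[[[0,0,0,0],[0,0,0,0]]])

```text
t: 24.1
tool_pos: [0.6226, -0.1594, 0.0583]
orientation: [3.138, -0.002, -0.003]
force: [0.0, 0.5, 0.3]
opening: 0.0451
```

```bash
python3 go.py .6231 -.1595 .0585
```

```text
t24.10 pos [ 0.6226 -0.1594  0.0583] yaw-0.001 tilt0.0042 F [0.  0.5 0.3] open0.0451 -> d [ 0.05  0.01 -0.02] turn-0.001 rows 0.0
```

Request:
play_rows(increments=[[[0,0,0,0],[0,0,0,0],[0,0,0,0],[0,0,0,0]]], jaw=6.5)

```text
t: 24.5
tool_pos: [0.6228, -0.1594, 0.0585]
orientation: [3.138, -0.002, -0.003]
force: [-0.5, -0.3, -0.1]
opening: 0.0646
```

Request:
play_rows(increments=[[[0,0,-2,0],[0,0,-5,0],[0,0,-8,0],[0,0,-11,0],[0,0,-11,0]]])

```text
t: 25.0
tool_pos: [0.6259, -0.16, 0.1747]
orientation: [3.135, -0.002, 0.011]
force: [1.2, -0.6, 1.2]
opening: 0.0648
```

Request:
play_rows(increments=[[[-4,0,0,0],[-8,0,0,0],[-12,0,0,0],[-16,0,0,0],[-20,0,0,0]]])

```text
t: 25.5
tool_pos: [0.4242, -0.1595, 0.1726]
orientation: [3.135, -0.001, 0.01]
force: [-0.6, -0.3, 0.8]
opening: 0.0649
```

Request:
play_rows(increments=[[[0,0,0,0],[0,0,0,0],[0,0,0,0]]])

```text
t: 25.8
tool_pos: [0.4251, -0.1597, 0.1729]
orientation: [3.135, -0.001, 0.011]
force: [-0.0, 0.5, -0.0]
opening: 0.0649
```

```bash
cat > fin.py <<'E'
from an import *
P=cloud('top','t9.png')[2]; im=cv2.imread('pics/t9.png')
for n,c,r in (('W',(.6528,.127),.031),('N',(.6231,-.1593),.023)):
    m=np.hypot(P[...,0]-c[0],P[...,1]-c[1])<r*.6; q=P[m]; A=np.c_[q[:,:2]-c,np.ones(len(q))]; print(n,np.median(q[:,2]),np.linalg.lstsq(A,q[:,2],rcond=None)[0])
    # bright blob of the dish
    m=(np.hypot(P[...,0]-c[0],P[...,1]-c[1])<r+.002)&(abs(P[...,2]-.058)<.003); print(P[m].mean(0),cv2.minEnclosingCircle(P[m][:,:2].astype(np.float32)))
for n,c,h,r in (('qS',(.4363,.1997),.016,.03),('qD',(.4521,.055),.032,.04)):
    m=(np.hypot(P[...,0]-c[0],P[...,1]-c[1])<.06)&(P[...,2]>h-.007); print(n,P[m].mean(0))
cv2.imwrite('pics/t9z.png',cv2.resize(im[120:290,130:450],None,fx=2.5,fy=2.5,interpolation=cv2.INTER_CUBIC))
print(read_state()['t'],read_state()['tool_pos'])
E
python3 fin.py
```

```text
W 0.05723417930461039 [-0.0154419   0.02056304  0.05725264]
[0.65136608 0.12603644 0.05757363] ((0.6513374447822571, 0.12603360414505005), 0.03127262741327286)
N 0.05755896055559084 [-7.30665192e-05 -1.47796681e-02  5.76241571e-02]
[ 0.62215127 -0.159262    0.05759483] ((0.6220481395721436, -0.15967413783073425), 0.023661669343709946)
qS [0.43639284 0.19964141 0.01542393]
qD [0.45217887 0.05504231 0.03169434]
25.85 [ 0.42523742 -0.15965727  0.17284014]
```

View pics/t9z.png

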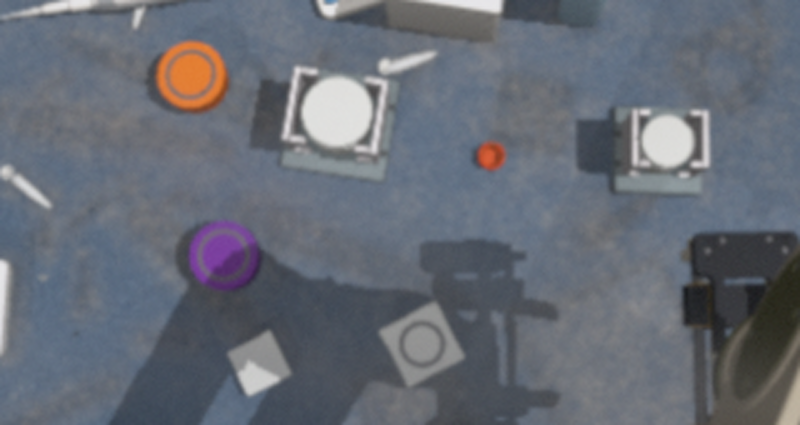

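The final top view shows both shallow dishes centred in their columns, at (338,112) and (667,141) in the zoomed picture. The square dishes haven't moved and the gripper is clear.

```bash
python3 -c "
from plant import *
print(close_job())"
```

```text
the job is handed in; nothing more can be done
None
```

All four round dishes are in their dispensers, deep dish first and shallow one flat on top. The job was handed in at about 26 s of the 96 s allowed. No verdict is reported, so this rests on my own last camera check.

- **Wide column:** the top of the stack is at z ≈ 0.057 m (0.058 expected). The large shallow dish is about 2 mm from the column centre and tilted at most 0.03 rad. The large deep dish measured 0.042 m at its top before being covered, as expected for lying on the floor.
- **Narrow column:** the top of the stack is at z ≈ 0.058 m, and the small shallow dish is about 1 mm off centre and tilted about 0.015 rad. The small deep dish also measured 0.042 m at its top.
- **Square dishes:** both are within 0.3 mm of where they started, and the orange and purple look-alikes were left alone.
- **Robot:** the gripper was open and clear of everything when I handed in. The measured tool force never showed more than about 5 N.

No check failed. The one small disagreement was that the top and wrist cameras placed the wide dispenser's wall about 1 to 2 mm apart, within the 2 mm calibration, so I aimed between the two.

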